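# Set the telescoping length stop to the red-tagged hole

## Robot

A 6-joint arm with a two-finger parallel gripper is mounted at the origin on a cart in front of the work surface, level with it; the furniture and walls round the work are solid. World frame = base frame: x ahead of the robot, y to its left, z up, the work surface at z = 0. Lengths are in m, angles in rad, forces in N, time in s.
With the tool pointing down it reaches from about 0.35 to 0.8 m from the base axis. Payload 7.3 kg.
Tool frame: the origin (TCP) lies between the finger pads; the fingertips stand 25 mm ahead of it and the grasp point (between the pads) lies 6 mm ahead of it; z points along the fingers, x is the direction in which the jaws open and shut, and the axes are right-handed (so a half turn about z gives the same grasp; the last joint's range is limited). The gripper opens to 85 mm and grips with 20 to 120 N. Pads are 22 mm wide; open, the fingers measure 114 mm over their backs; the gripper's body (76 mm by 85 mm) begins 54 mm behind the grasp point. The pads swing forward as they close: fully open they stand 13 mm farther back than shut.
Start: joints at [-0.146, 0.342, 1.524, -0, 1.275, -0.146], TCP at [0.525, 0, 0.232] pointing down, gripper open.
Joint ranges: [-2.53, 2.53], [-0.77, 2.02], [0.04, 2.7], [-1, 4.14], [0.28, 2.66], [-3.11, 3.11]. Speed limits (rad/s): [2.57, 2.57, 3.14, 3.14, 3.14, 3.14].

## Interface

Orientations are given as a rotation vector (axis times angle).
In Python, from bench import robot gives the robot as it stands.
- The arm moves only by the shell command python3 -m inch 'ROWS' [FORCE]. ROWS is JSON, a list of rows, each an object with "offset": the shift along the tool's x, y, z in m, a list of three; "angular": the turn, a rotation vector about the tool's x, y, z in rad, a list of three; "hand": the finger opening in m, from 0 to 0.0854. In form: [{"offset": [dx, dy, dz], "angular": [ax, ay, az], "hand": hand}, ...]. A call has 1 to 8 rows; each row is the pose to reach, as a shift and turn from the pose commanded when the call began, along the tool's axes at that moment; what a row does not reach only later rows make up. A row lasts 1/10 s, in which the tool goes at most 50 mm and 8.59 degrees, less where a joint would pass 70% of its speed; a pose out of reach is approached as far as the arm can. A call with a gripper value outside its range is refused whole. The fingers move at their own pace and stop on an object; FORCE is the grip in N (left out, the last holds). Time passes only in rows, so rows that repeat a pose let the fingers close. It gives the time, the measured TCP pose, the force and the opening at its end, in the units of the state.
- robot.get_state(): the state, without advancing time (a new reading comes with each control period).
- robot.get_image(name): name is "scene" or "side" or "wrist"; returns a dict with "img" (384x512x3 uint8, red, green, blue), "intrinsics" (3x3 intrinsics, pixels), "R" (3x3) and "t" (3): a world point X has camera coordinates R X + t. Camera axes: x right, y down, z forward; pixel columns grow to the right and rows downward; lengths in m; the calibration is good to about 2 mm. A picture is of the moment at which its call begins. There is no depth.
- robot.sign_off(): hands the job in, once; it reports no verdict.
The state is a dict: "time": time; "q": joint angles; "joint_velocities": joint speeds; "effort": joint torques, N m; "eef_pos": TCP position; "tool_rot": TCP orientation; "force": force on the tool from outside, world axes, zero at the start; "wrist_torque": the same for the moment, N m; "grip_width": finger opening in m.
Only numpy, scipy, OpenCV 4.12 (cv2) and the standard library are available. Lean on these libraries where they do the work, as an engineer would, in place of code of your own. Each camera call takes 0.05 s, during which the arm holds its last target.

## Task

Set the telescoping length stop to the hole marked by the red tag: press its yellow spring button down, slide the inner bar out of its tube, and let the button click fully up through the red-tagged hole, then let go. Work gently: never force the button's catch hard against the edges, wall or bottom of the tube, and leave the cup, the cream wedge and the green tray where they are.

Things in the scene. Friction and masses are not known exactly. Their poses are not given: they have to be found in the camera images.
- stop_base: Fixed length stop: grey foot plate 210 x 96 x 8 mm under an aluminium square tube 36 mm wide, top at 45 mm. Origin: underside of the plate, at its centre. x runs along the tube in the direction in which the inner bar slides out, z up. A 10 mm slot along the tube's top carries the button's neck; three 19 mm square holes widen it, at x = -64 mm and roughly 0 and +56 mm.
- start_hole (a point): Centre of the first hole (x = -64 mm) at the tube's upper face, 45 mm above the table; the button starts in it. The other two are in a dark steel index plate (125 mm long, top at 46.5 mm), 56 mm apart; the plate has been set by hand up to 12 mm either way along the tube, so where these holes really are must be felt.
- red_tag: Red upright tab 12 x 5 x 29 mm on the foot plate beside the tube (34 mm along +y of stop_base), axes as stop_base, origin under its centre. It stands by the hole to be used (the middle or the last), but roughly: the hole's middle may lie up to 15 mm from it along x.
- blue_tag: Blue tab like the red one, by the other hole of the index plate, which is not to be used
- cap_top (a point): Centre of the top of the button's yellow cap, a block 22 mm (along the tube) x 20 mm x 28 mm tall on a thin neck; top 86 mm above the table when the button is up, its underside then 11 mm above the index plate. It can be pinched by opposite sides, pressed down and drawn along; it moves with the bar.
- catch: Brass catch 16 mm square under the cap, part of the button. Up, it fills a hole (1.5 mm play) and locks the bar; pressed 5.5 mm or more it can slide. Let go between holes it bears on the wall's underside, can still be pushed along (about 2 to 6 N) and snaps up at the next hole, stopping the bar dead. Its force on what it touches must stay under 25 N. Origin at table height under the cap when up.
- rod (a joint): How far the inner bar, with button and end plate, has slid out, m: 0 in the first hole, about 0.064 and 0.120 in the others (both off by the same up to 12 mm), end of travel 0.148. Friction about 0.6 N
- button (a joint): How far the button is pressed, m: 0 fully up, 5.5 mm just clear of the holes, about 9 mm on the bottom. The spring takes 4 N at the start and 9.5 N at the bottom
- cup: Grey-white mixing cup, 79 mm across, 88 mm tall, loose; origin under its centre; leave alone
- wedge: Cream plaster wedge, 66 x 130 x 45 mm, loose; origin under its centre; leave alone
- tray: Teal-green silicone tray, 99 x 134 x 24 mm, loose; origin under its centre; leave alone

How it is judged:
By the outcome, as a careful person would: the job done as asked, in the order asked, and still so for the second after the job is handed in, with the robot touching nothing.
It also fails if it takes over 43 s, if anything falls off the work surface, if the arm or the gripper's body presses on something with over 40 N, if the wrist force passes 120 N, or if a joint passes its speed limit or range.

## Working session

There is one attempt and no reset: what is moved stays moved. The work goes in short steps, Python scripts to look and compute and a shell command to move; the robot and the scene stay as the last step left them, time stands still between calls to the robot, and variables do not carry over. Pictures are saved under pics/ and viewed, and the job is handed in when it is done.

```bash
ls; mkdir -p pics; cat > h.py <<'E'
import numpy as np, cv2
from bench import robot
def shot(n,fn):
    d=robot.get_image(n); cv2.imwrite('pics/'+fn,cv2.cvtColor(d['img'],cv2.COLOR_RGB2BGR))
    np.savez('pics/'+fn[:-4]+'.npz',**{k:np.array(v) for k,v in d.items()}); return d
def load(fn): return np.load('pics/'+fn+'.npz')
def ray(d,u,v):
    R=d['R'];c=-R.T@d['t'];r=R.T@np.linalg.inv(d['intrinsics'])@np.array([u,v,1.]);return c,r
def onz(d,u,v,z):
    c,r=ray(d,u,v);return c+r*(z-c[2])/r[2]
def proj(d,X):
    p=d['intrinsics']@(d['R']@np.array(X)+d['t']);return p[:2]/p[2]
E
python3 - <<'E'
from h import *
for n in ['scene','side','wrist']: shot(n,n+'0.png')
s=robot.get_state();print(s)
E
```

```text
pics
{'time': 0.15, 'q': array([-1.46014402e-01,  3.42562866e-01,  1.52475575e+00, -2.68886369e-05,
        1.27540011e+00, -1.45963753e-01]), 'joint_velocities': array([ 1.92439345e-04, -2.89284209e-03, -3.70836942e-03,  2.47278679e-04,
        8.96919345e-05, -2.72717173e-04]), 'effort': array([ 1.24654900e-03, -4.33907533e+01, -2.46148127e+01, -9.02174702e-05,
        5.71925848e-03,  3.60333468e-05]), 'eef_pos': array([5.24718804e-01, 4.79224789e-05, 2.31700117e-01]), 'tool_rot': array([-3.14145380e+00,  6.72390251e-05,  1.75581593e-03]), 'force': array([-0.673009  ,  0.14529395,  0.44892331]), 'wrist_torque': array([-0.01301195,  0.02328885, -0.00617657]), 'grip_width': 0.0852399485330511}
```

View pics/scene0.png

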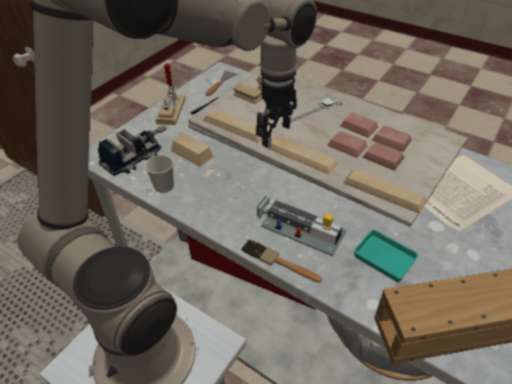

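View pics/side0.png

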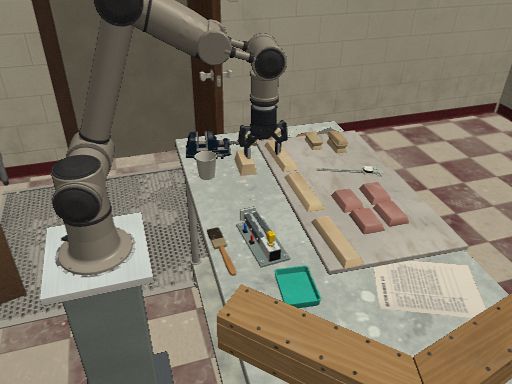

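View pics/wrist0.png

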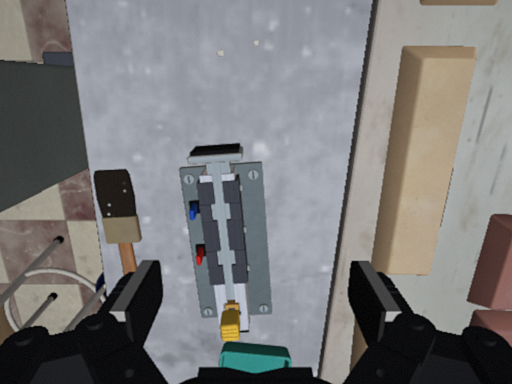

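The three views show the stop with the yellow cap at its near end in the wrist view (231,325). The red tag at (200,253) is by the middle hole, and the blue one at (193,211) is by the last. Next I'll measure.

```bash
python3 - <<'E'
from h import *
D={n:load(n+'0') for n in ['scene','side','wrist']}
def masks(d):
    h=cv2.cvtColor(d['img'],cv2.COLOR_RGB2HSV)
    return dict(yel=cv2.inRange(h,(18,170,120),(30,255,255)),red=cv2.inRange(h,(0,190,90),(6,255,255))|cv2.inRange(h,(175,190,90),(180,255,255)),blue=cv2.inRange(h,(105,170,60),(125,255,255)))
for n,d in D.items():
    print(n,'cam',(-d['R'].T@d['t']).round(3))
    for k,m in masks(d).items():
        N,_,st,c=cv2.connectedComponentsWithStats(m)
        for i in range(1,N):
            if st[i,4]>8: print(k,st[i],c[i].round(1),onz(d,*c[i],{'yel':.075,'red':.022,'blue':.022}[k]).round(3))
w=D['wrist']['img'][130:350,150:300]
cv2.imwrite('pics/wc.png',cv2.cvtColor(cv2.resize(w,None,fx=3.4/1.3,fy=3.4/1.3,interpolation=2),cv2.COLOR_RGB2BGR))
a=cv2.resize(D['scene']['img'][185:260,245:355],None,fx=5,fy=5,interpolation=2)
cv2.imwrite('pics/sc.png',cv2.cvtColor(a,cv2.COLOR_RGB2BGR))
a=cv2.resize(D['side']['img'][195:275,225:300],None,fx=6,fy=6,interpolation=2)
cv2.imwrite('pics/sic.png',cv2.cvtColor(a,cv2.COLOR_RGB2BGR))
E
```

```text
scene cam [-0.222 -0.448  0.914]
yel [325 214   7   7  36] [328.1 217.1] [ 0.502 -0.171  0.075]
blue [278 220   2   7  14] [278.5 223. ] [ 0.458 -0.053  0.022]
side cam [ 0.131 -1.122  0.913]
yel [267 231   8  11  60] [271.1 235.6] [ 0.498 -0.174  0.075]
yel [268 242   6   5  14] [270.3 244.4] [ 0.483 -0.21   0.075]
red [251 235   2   7  10] [251.4 237.7] [ 0.46  -0.106  0.022]
blue [244 224   2   7  13] [244.5 227.2] [ 0.454 -0.051  0.022]
wrist cam [0.526 0.084 0.372]
yel [221 324  18  16 268] [229.8 331.6] [ 0.497 -0.18   0.075]
red [197 250   6  15  52] [199.6 257.4] [ 0.458 -0.117  0.022]
blue [190 204   8  16  84] [193.  211.2] [ 0.454 -0.056  0.022]
```

View pics/wc.png

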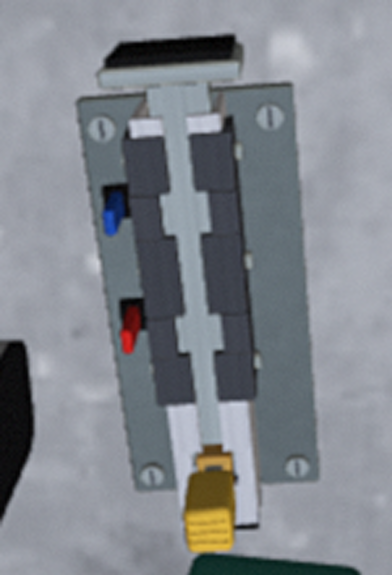

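View pics/sc.png

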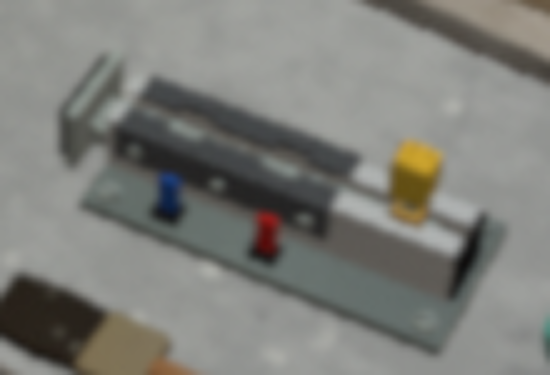

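View pics/sic.png

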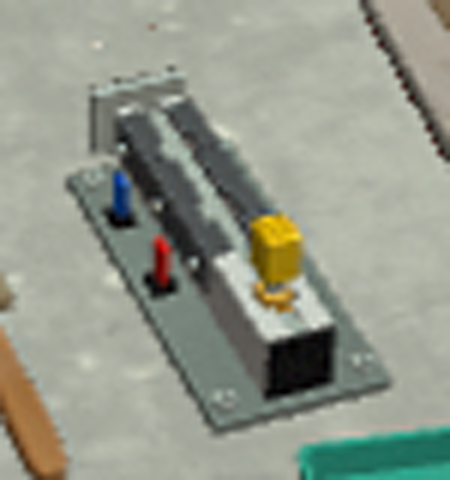

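```bash
python3 - <<'E'
from h import *
d=load('wrist0');s=3.4/1.3
W=lambda a,b,z:onz(d,150+a/s,130+b/s,z)
P=[W(*p,.008) for p in [(79,99),(293,84),(135,490),(318,479)]]
for p in P:print(p.round(4))
c=np.mean(P,0);print('centre',c.round(4))
print(np.linalg.norm(P[0]-P[2]),np.linalg.norm(P[1]-P[3]),np.linalg.norm(P[0]-P[1]),np.linalg.norm(P[2]-P[3]))
x=(P[0]+P[1]-P[2]-P[3])[:2];x/=np.linalg.norm(x);y=np.array([-x[1],x[0]]);print('ang',np.degrees(np.arctan2(x[1],x[0])))
y2=(P[0]+P[2]-P[1]-P[3])[:2];print('ang from y',np.degrees(np.arctan2(y2[1],y2[0]))-90)
L=lambda p:((p-c)[:2]@x,(p-c)[:2]@y)
for n,p in dict(mid=W(200,332,.0465),last=W(186,213,.0465),midfront=W(200,312,.0465),midback=W(200,352,.0465),start=W(213,462,.045),capTL=W(190,511,.086),capTR=W(233,511,.086),capBL=W(189,553,.086),capBR=W(232,548,.086),red=W(125,347,.036),blue=W(109,228,.036),plateS=W(206,402,.0465),plateE=W(180,138,.0465)).items():print(n,p.round(4),np.round(L(p),4))
# cap from side + scene top
for n,o,f,pts in [('side',(225,195),6,[(250,222),(275,213),(301,227),(276,238)]),('scene',(245,185),5,[(394,147),(418,140),(442,152),(416,162)])]:
    dd=load(n+'0'); q=np.mean([onz(dd,o[0]+a/f,o[1]+b/f,.086) for a,b in pts],0);print(n,q.round(4),np.round(L(q),4))
E
```

```text
[ 0.44   -0.0087  0.008 ]
[ 0.5335 -0.002   0.008 ]
[ 0.4535 -0.2163  0.008 ]
[ 0.5478 -0.2093  0.008 ]
centre [ 0.4937 -0.1091  0.008 ]
0.20807210791376213 0.2078665200536877 0.0937575833479304 0.09462140027423649
ang 93.82058276533128
ang from y -265.8170172955685
mid [ 0.4935 -0.102   0.0465] [ 0.0071 -0.0003]
last [ 0.4894 -0.0468  0.0465] [0.0624 0.0002]
midfront [ 0.4938 -0.0923  0.0465] [ 0.0167 -0.0012]
midback [ 0.4932 -0.1118  0.0465] [-0.0027  0.0007]
start [ 0.4974 -0.1702  0.045 ] [-0.0612  0.0004]
capTL [ 0.491  -0.1624  0.086 ] [-0.053   0.0062]
capTR [ 0.5086 -0.1624  0.086 ] [-0.0542 -0.0113]
capBL [ 0.4899 -0.1839  0.086 ] [-0.0744  0.0088]
capBR [ 0.5079 -0.1813  0.086 ] [-0.073  -0.0094]
red [ 0.4587 -0.1156  0.036 ] [-0.0041  0.0354]
blue [ 0.4552 -0.058   0.036 ] [0.0536 0.035 ]
plateS [ 0.4952 -0.1371  0.0465] [-0.028   0.0004]
plateE [ 0.4881 -0.0148  0.0465] [ 0.0945 -0.0006]
side [ 0.4971 -0.173   0.086 ] [-0.064   0.0009]
scene [ 0.4996 -0.1728  0.086 ] [-0.064  -0.0017]
```

```bash
python3 -m inch '[{"offset":[-0.007,0.04,0.02],"angular":[0,0,0.14],"hand":0.0854},{"offset":[-0.014,0.08,0.04],"angular":[0,0,0.28],"hand":0.0854},{"offset":[-0.021,0.12,0.06],"angular":[0,0,0.42],"hand":0.0854},{"offset":[-0.027,0.15,0.08],"angular":[0,0,0.56],"hand":0.0854},{"offset":[-0.027,0.173,0.092],"angular":[0,0,0.70],"hand":0.0854},{"offset":[-0.027,0.173,0.092],"angular":[0,0,0.75],"hand":0.0854},{"offset":[-0.027,0.173,0.092],"angular":[0,0,0.75],"hand":0.0854}]' 20
python3 -m inch '[{"offset":[0,0,0],"angular":[0,0,0.15],"hand":0.07},{"offset":[0,0,0],"angular":[0,0,0.30],"hand":0.06},{"offset":[0,0,0],"angular":[0,0,0.45],"hand":0.05},{"offset":[0,0,0],"angular":[0,0,0.60],"hand":0.05},{"offset":[0,0,0],"angular":[0,0,0.75],"hand":0.05},{"offset":[0,0,0],"angular":[0,0,0.754],"hand":0.05},{"offset":[0,0,0],"angular":[0,0,0.754],"hand":0.05},{"offset":[0,0,0],"angular":[0,0,0.754],"hand":0.05}]'
python3 - <<'E'
from h import *
from scipy.spatial.transform import Rotation as R
s=robot.get_state();print(s['eef_pos'],R.from_rotvec(s['tool_rot']).as_matrix().round(4),s['force'],s['q'])
for n in ['side','wrist']: shot(n,n+'1.png')
E
```

```text
time: 0.85
eef_pos: [0.4975, -0.1736, 0.1394]
tool_rot: [-2.922, 1.153, 0.002]
force: [0.4, -0.2, -0.1]
grip_width: 0.0857
time: 1.65
eef_pos: [0.4981, -0.1727, 0.1403]
tool_rot: [-2.298, 2.141, -0.0]
force: [0.9, -0.4, -0.2]
grip_width: 0.05
[ 0.49809768 -0.17272348  0.14033036] [[ 7.070e-02 -9.975e-01  2.000e-04]
 [-9.975e-01 -7.070e-02 -1.000e-04]
 [ 1.000e-04 -2.000e-04 -1.000e+00]] [ 0.91102728 -0.40616809 -0.24588129] [-4.79251884e-01  4.38173749e-01  1.65059565e+00  5.91658003e-05
  1.05259605e+00  1.02080586e+00]
```

View pics/wrist1.png

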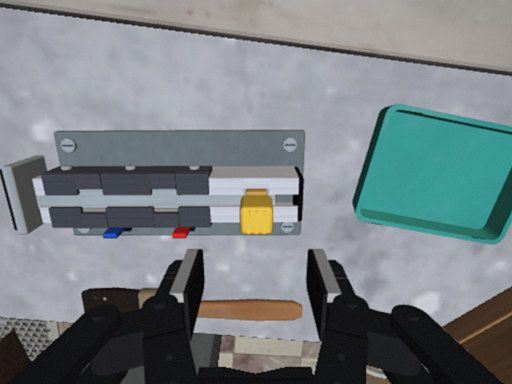

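View pics/side1.png

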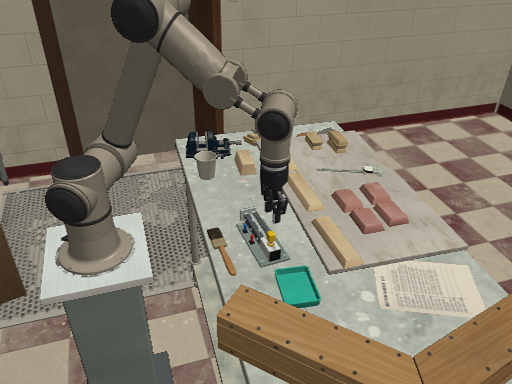

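The wrist view shows the cap midway between the jaws (256,212), with both index holes visible and clear space around them. I'll refine the cap centre and the hole distance from this view.

```bash
python3 - <<'E'
from h import *
d=load('wrist1')
a=cv2.resize(d['img'][120:240,30:310],None,fx=2.8,fy=4,interpolation=2)
cv2.imwrite('pics/w1c.png',cv2.cvtColor(a,cv2.COLOR_RGB2BGR))
h=cv2.cvtColor(d['img'],cv2.COLOR_RGB2HSV);m=cv2.inRange(h,(18,170,100),(30,255,255))
for r in range(180,238,4):
    c=np.where(m[r])[0]; print(r,c.min() if len(c) else '',c.max() if len(c) else '',d['img'][r,256])
E
```

```text
180   [202 207 222]
184   [195 199 214]
188   [168 156 149]
192   [197 157  85]
196 244 268 [141 113  38]
200 242 270 [149 119  42]
204 241 271 [152 122  43]
208 241 271 [230 193  72]
212 241 272 [230 193  70]
216 241 271 [231 195  73]
220 241 271 [231 195  73]
224 241 272 [230 194  72]
228 241 272 [230 193  71]
232 242 270 [235 198  71]
236   [160 163 176]
```

View pics/w1c.png

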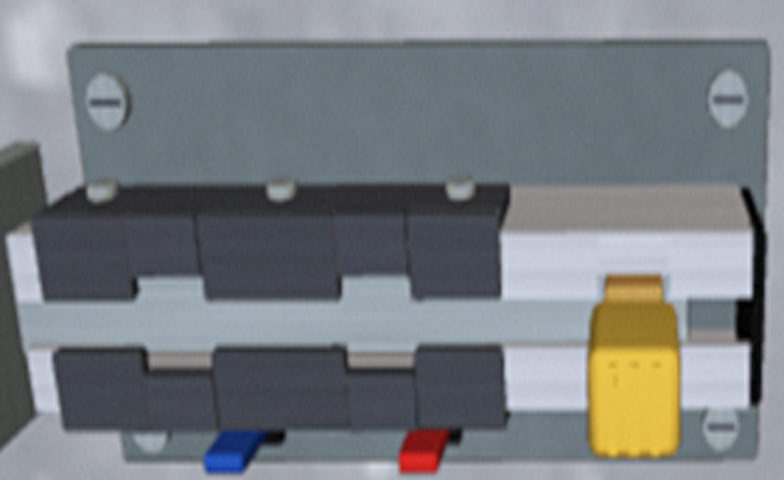

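```bash
python3 - <<'E'
from h import *
d=load('wrist1')
W=lambda a,b,z:onz(d,30+a/2.8,120+b/4,z)
c=np.array([.4937,-.1091]);t=np.radians(93.9);x=np.array([np.cos(t),np.sin(t)]);y=np.array([-x[1],x[0]])
L=lambda p:np.round([(p[:2]-c)@x,(p[:2]-c)@y],4)
for n,p in dict(mid=W(378.5,322,.0465),last=W(176,322,.0465),cap=onz(d,256.7,220.5,.086),catch=W(634,322,.045),plateS=W(503,322,.0465),pl1=W(69,44,.008),pl2=W(767,42,.008),pl3=W(757,460,.008)).items(): print(n,p.round(4),L(p))
E
```

```text
mid [ 0.4934 -0.1048  0.0465] [ 0.0043 -0.    ]
last [ 0.4896 -0.0499  0.0465] [0.0593 0.    ]
cap [ 0.4988 -0.174   0.086 ] [-0.0651 -0.0007]
catch [ 0.4977 -0.1741  0.045 ] [-0.0651  0.0004]
plateS [ 0.4958 -0.1385  0.0465] [-0.0295 -0.0001]
pl1 [ 0.5336 -0.0049  0.008 ] [ 0.1013 -0.0469]
pl2 [ 0.5483 -0.21    0.008 ] [-0.1044 -0.0476]
pl3 [ 0.4534 -0.218   0.008 ] [-0.1059  0.0476]
```

```bash
python3 -m inch '[{"offset":[0.0008,0,0.02],"angular":[0,0,0],"hand":0.05},{"offset":[0.0008,0,0.04],"angular":[0,0,0],"hand":0.05},{"offset":[0.0008,0,0.052],"angular":[0,0,0],"hand":0.05},{"offset":[0.0008,0,0.052],"angular":[0,0,0],"hand":0.04},{"offset":[0.0008,0,0.052],"angular":[0,0,0],"hand":0.03},{"offset":[0.0008,0,0.052],"angular":[0,0,0],"hand":0.028},{"offset":[0.0008,0,0.052],"angular":[0,0,0],"hand":0.026},{"offset":[0.0008,0,0.052],"angular":[0,0,0],"hand":0.026}]' 20
python3 - <<'E'
from h import *
for n in ['side','wrist']: d=shot(n,n+'2.png')
s=load('side2')['img'][170:270,220:310];cv2.imwrite('pics/s2c.png',cv2.cvtColor(cv2.resize(s,None,fx=6,fy=6,interpolation=2),cv2.COLOR_RGB2BGR))
E
```

```text
time: 2.55
eef_pos: [0.4984, -0.1739, 0.0888]
tool_rot: [-2.294, 2.146, -0.002]
force: [-0.8, -0.5, 0.5]
grip_width: 0.0256
```

View pics/wrist2.png

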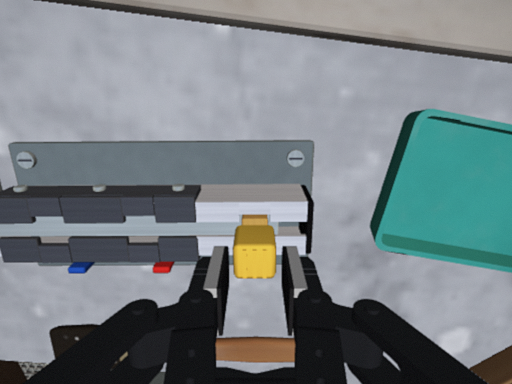

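View pics/s2c.png

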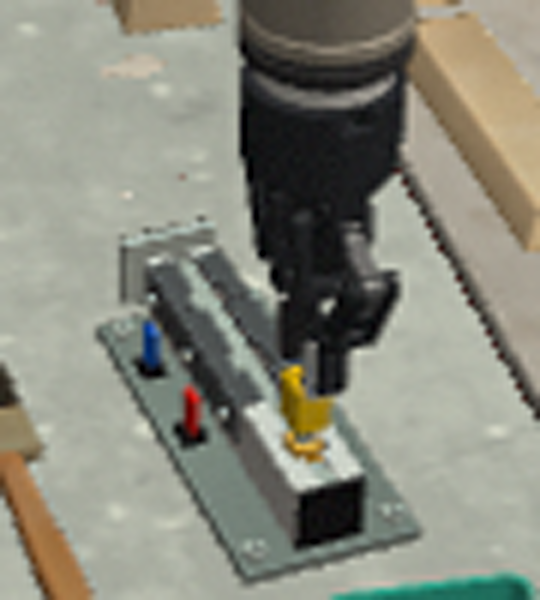

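```bash
python3 - <<'E'
from h import *
d=load('side2');w=load('wrist2')
for p in [(.4985,-.189,.064),(.4985,-.158,.064),(.4985,-.174,.086),(.4985,-.1865,.064),(.4985,-.1615,.064)]:
    q=proj(d,p);print(p,((q-[220,170])*6).round(0),proj(w,p).round(0))
E
```

```text
(0.4985, -0.189, 0.064) [318. 430.] [282. 244.]
(0.4985, -0.158, 0.064) [296. 391.] [227. 241.]
(0.4985, -0.174, 0.086) [309. 376.] [255. 263.]
(0.4985, -0.1865, 0.064) [316. 427.] [277. 244.]
(0.4985, -0.1615, 0.064) [299. 395.] [233. 241.]
```

```bash
python3 - <<'E'
from h import *
d=load('side2');w=load('wrist2')
for z in (.064,.07,.076,.082,.088):
  for x in (.487,.5095):
    print(z,x,[(proj(d,(x,y,z))-[220,170]).dot(np.eye(2)*6).round(0).tolist()+proj(w,(x,y,z)).round(0).tolist() for y in (-.187,-.161)])
a=w['img'][200:350,180:330];cv2.imwrite('pics/w2c.png',cv2.cvtColor(cv2.resize(a,None,fx=4,fy=4,interpolation=2),cv2.COLOR_RGB2BGR))
E
```

```text
0.064 0.487 [[294.0, 432.0, 276.0, 262.0], [276.0, 399.0, 231.0, 259.0]]
0.064 0.5095 [[338.0, 423.0, 280.0, 226.0], [320.0, 390.0, 233.0, 223.0]]
0.07 0.487 [[294.0, 422.0, 277.0, 267.0], [277.0, 389.0, 230.0, 265.0]]
0.07 0.5095 [[338.0, 414.0, 281.0, 231.0], [320.0, 381.0, 232.0, 228.0]]
0.076 0.487 [[295.0, 413.0, 278.0, 273.0], [277.0, 380.0, 230.0, 270.0]]
0.076 0.5095 [[339.0, 404.0, 282.0, 236.0], [320.0, 371.0, 231.0, 233.0]]
0.082 0.487 [[295.0, 403.0, 279.0, 280.0], [277.0, 370.0, 229.0, 277.0]]
0.082 0.5095 [[339.0, 394.0, 283.0, 241.0], [321.0, 362.0, 231.0, 238.0]]
0.088 0.487 [[295.0, 393.0, 279.0, 286.0], [278.0, 361.0, 228.0, 283.0]]
0.088 0.5095 [[340.0, 385.0, 284.0, 247.0], [321.0, 352.0, 230.0, 243.0]]
```

View pics/w2c.png

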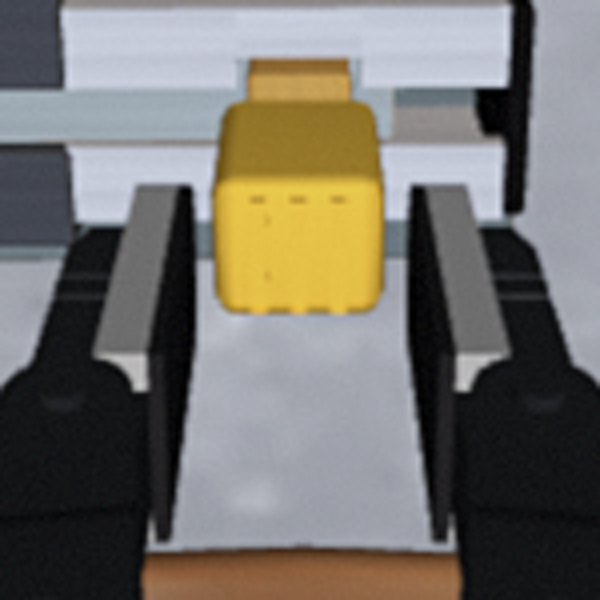

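```bash
python3 - <<'E'
from h import *
w=load('wrist2')
print('cam',(-w['R'].T@w['t']).round(4),w['R'].round(3),w['intrinsics'])
for z in (.086,.080,.074):
  print(z,[((proj(w,(x,y,z))-[180,200])*4).round(0).tolist() for x in (.4885,.5085) for y in (-.185,-.163)])
print(robot.get_state()['eef_pos'])
E
```

```text
cam [ 0.5835 -0.168   0.2296] [[ 0.067 -0.998  0.002]
 [-0.943 -0.063  0.326]
 [-0.325 -0.023 -0.945]] [[327.95216216   0.         254.92709826]
 [  0.         327.95216216 195.11698019]
 [  0.           0.           1.        ]]
0.086 [[382.0, 325.0], [209.0, 315.0], [396.0, 185.0], [216.0, 174.0]]
0.08 [[379.0, 299.0], [212.0, 289.0], [393.0, 162.0], [219.0, 152.0]]
0.074 [[376.0, 274.0], [215.0, 265.0], [389.0, 141.0], [222.0, 131.0]]
[ 0.49823362 -0.17385683  0.08857554]
```

```bash
python3 -m inch '[{"offset":[0,0,0.004],"angular":[0,0,0],"hand":0.027},{"offset":[0,0,0.008],"angular":[0,0,0],"hand":0.027},{"offset":[0,0,0.010],"angular":[0,0,0],"hand":0.027},{"offset":[0,0,0.010],"angular":[0,0,0],"hand":0.027}]' 20
python3 - <<'E'
from h import *
for n in ['side','wrist']: d=shot(n,n+'3.png')
s=load('side3')['img'][210:260,240:300];cv2.imwrite('pics/s3c.png',cv2.cvtColor(cv2.resize(s,None,fx=10,fy=10,interpolation=2),cv2.COLOR_RGB2BGR))
a=d['img'][200:350,180:330];cv2.imwrite('pics/w3c.png',cv2.cvtColor(cv2.resize(a,None,fx=4,fy=4,interpolation=2),cv2.COLOR_RGB2BGR))
E
```

```text
time: 3.05
eef_pos: [0.4978, -0.1736, 0.0777]
tool_rot: [2.294, -2.146, -0.002]
force: [0.2, -0.2, 0.3]
grip_width: 0.0269
```

View pics/w3c.png

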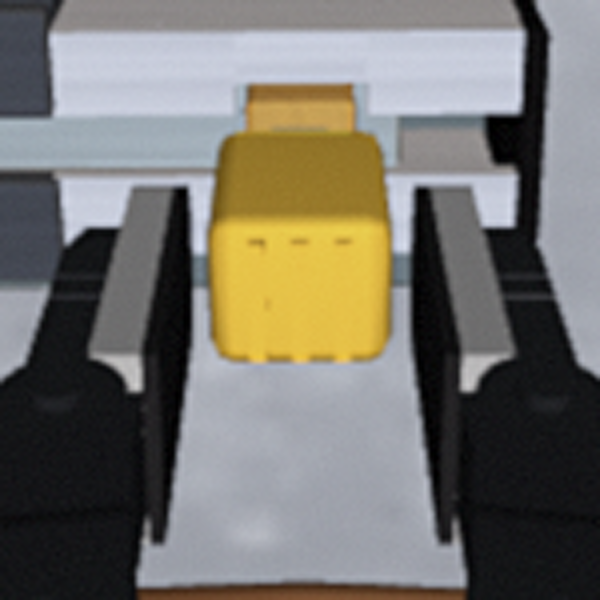

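View pics/s3c.png

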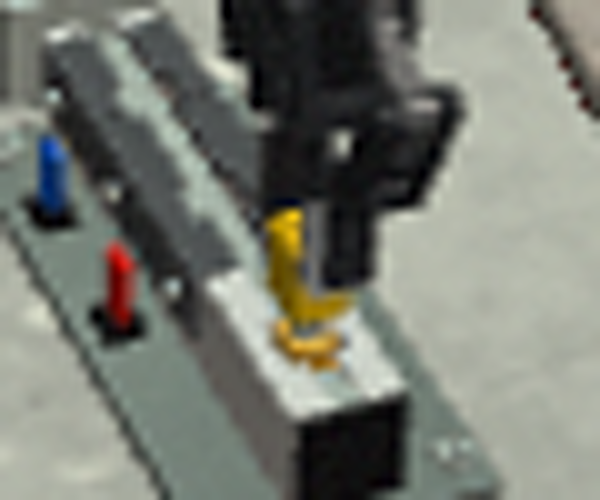

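```bash
python3 - <<'E'
from h import *
d=load('side3');w=load('wrist3')
for y in (-.187,-.193):
  c,r=ray(d,274.8,238.3);print((c+r*(y-c[1])/r[1]).round(4))
  c,r=ray(w,283.5,246.7);print('w',(c+r*(y-c[1])/r[1]).round(4)) 
for z in (.052,.064,.07,.074,.078):print(z,[((proj(w,(x,y,z))-[180,200])*4).round(0).tolist() for x in (.487,.509) for y in (-.187,-.160)])
E
```

```text
[ 0.5046 -0.187   0.0736]
w [ 0.5082 -0.187   0.0755]
[ 0.5022 -0.193   0.079 ]
w [ 0.4846 -0.193   0.0306]
0.052 [[387.0, 240.0], [200.0, 229.0], [400.0, 101.0], [206.0, 89.0]]
0.064 [[392.0, 285.0], [193.0, 274.0], [407.0, 139.0], [200.0, 126.0]]
0.07 [[395.0, 310.0], [190.0, 299.0], [411.0, 160.0], [197.0, 147.0]]
0.074 [[397.0, 328.0], [187.0, 316.0], [414.0, 175.0], [194.0, 162.0]]
0.078 [[400.0, 346.0], [185.0, 334.0], [416.0, 190.0], [192.0, 177.0]]
```

```bash
python3 -m inch '[{"offset":[0,0,0.003],"angular":[0,0,0],"hand":0.027},{"offset":[0,0,0.006],"angular":[0,0,0],"hand":0.027},{"offset":[0,0,0.006],"angular":[0,0,0],"hand":0.025},{"offset":[0,0,0.006],"angular":[0,0,0],"hand":0.0235},{"offset":[0,0,0.006],"angular":[0,0,0],"hand":0.0225},{"offset":[0,0,0.006],"angular":[0,0,0],"hand":0.0225}]' 20
python3 -m inch '[{"offset":[0,0,0],"angular":[0,0,0],"hand":0.0215},{"offset":[0,0,0],"angular":[0,0,0],"hand":0.0205},{"offset":[0,0,0],"angular":[0,0,0],"hand":0.0195},{"offset":[0,0,0],"angular":[0,0,0],"hand":0.0185}]' 20
python3 - <<'E'
from h import *
for n in ['side','wrist']: d=shot(n,n+'4.png')
s=load('side4')['img'][210:260,240:300];cv2.imwrite('pics/s4c.png',cv2.cvtColor(cv2.resize(s,None,fx=10,fy=10,interpolation=2),cv2.COLOR_RGB2BGR))
a=d['img'][200:350,180:330];cv2.imwrite('pics/w4c.png',cv2.cvtColor(cv2.resize(a,None,fx=4,fy=4,interpolation=2),cv2.COLOR_RGB2BGR))
E
```

```text
time: 3.75
eef_pos: [0.4981, -0.1738, 0.0723]
tool_rot: [-2.294, 2.146, -0.0]
force: [1.0, 0.5, 1.0]
grip_width: 0.0225
time: 4.15
eef_pos: [0.4981, -0.1737, 0.0723]
tool_rot: [-2.294, 2.146, -0.0]
force: [-0.8, 1.6, 2.9]
grip_width: 0.0212
```

View pics/w4c.png

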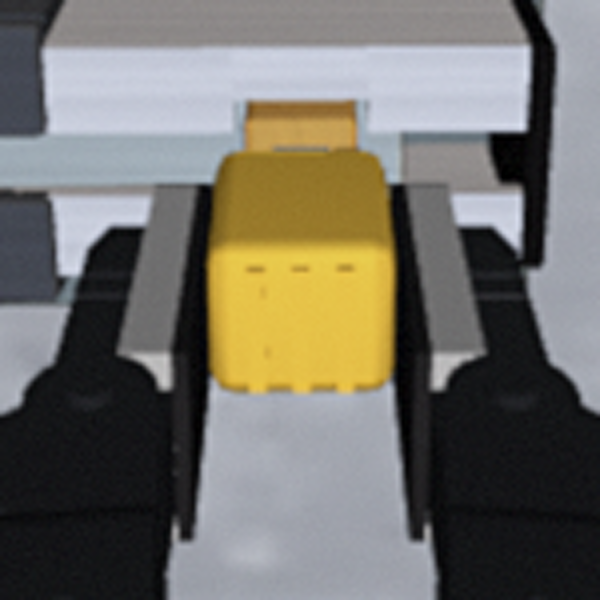

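View pics/s4c.png

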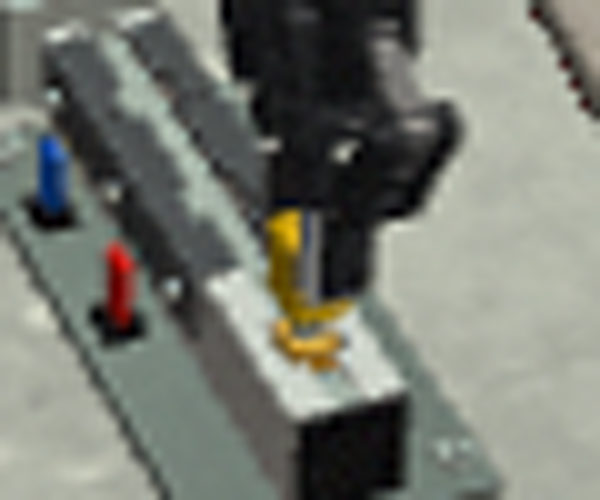

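```bash
python3 -m inch '[{"offset":[0,0,0],"angular":[0,0,0],"hand":0.0175},{"offset":[0,0,0.002],"angular":[0,0,0],"hand":0.0175},{"offset":[0,0,0.004],"angular":[0,0,0],"hand":0.0175},{"offset":[0,0,0.004],"angular":[0,0,0],"hand":0.0175}]' 35
python3 -m inch '[{"offset":[0,0,0.0015],"angular":[0,0,0],"hand":0.0175},{"offset":[0,0,0.003],"angular":[0,0,0],"hand":0.0175},{"offset":[0,0,0.003],"angular":[0,0,0],"hand":0.0175}]' 35
python3 - <<'E'
from h import *
for n in ['side','wrist']: d=shot(n,n+'5.png')
s=load('side5')['img'][210:260,240:300];cv2.imwrite('pics/s5c.png',cv2.cvtColor(cv2.resize(s,None,fx=10,fy=10,interpolation=2),cv2.COLOR_RGB2BGR))
a=d['img'][200:350,180:330];cv2.imwrite('pics/w5c.png',cv2.cvtColor(cv2.resize(a,None,fx=4,fy=4,interpolation=2),cv2.COLOR_RGB2BGR))
E
```

```text
time: 4.65
eef_pos: [0.4981, -0.1737, 0.0682]
tool_rot: [-2.294, 2.146, -0.0]
force: [-1.9, 1.6, 6.4]
grip_width: 0.0207
time: 4.95
eef_pos: [0.4981, -0.1738, 0.0654]
tool_rot: [-2.294, 2.146, -0.0]
force: [-1.5, 3.1, 8.2]
grip_width: 0.0212
```

View pics/w5c.png

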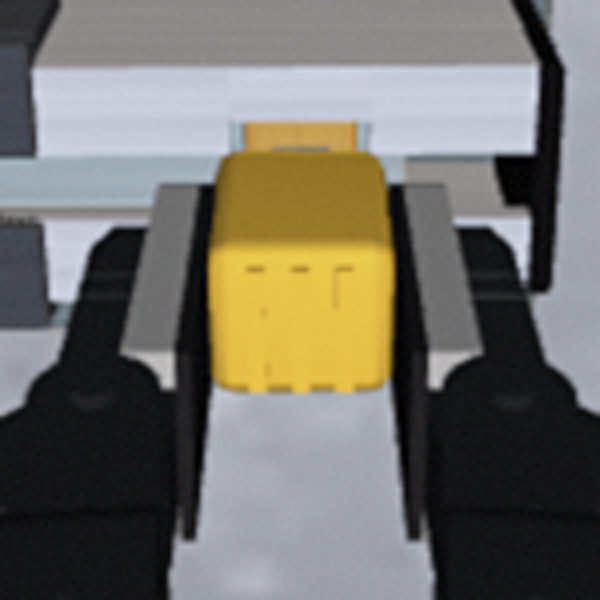

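View pics/s5c.png

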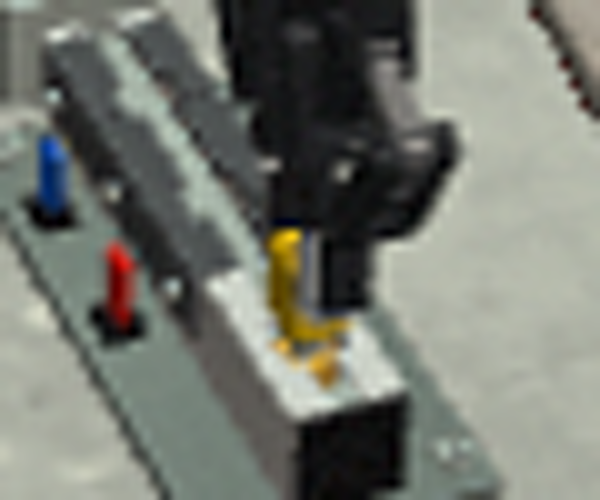

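The press took 8.2 N, which matches about 6.9 mm, and the cap sits firmly between the pads. Sliding starts gently from here.

```bash
python3 -m inch '[{"offset":[-0.001,0,0],"angular":[0,0,0],"hand":0.0175},{"offset":[-0.002,0,0],"angular":[0,0,0],"hand":0.0175},{"offset":[-0.003,0,0],"angular":[0,0,0],"hand":0.0175},{"offset":[-0.004,0,0],"angular":[0,0,0],"hand":0.0175},{"offset":[-0.005,0,0],"angular":[0,0,0],"hand":0.0175}]' 35
python3 -m inch '[{"offset":[-0.003,0,0],"angular":[0,0,0],"hand":0.0175},{"offset":[-0.006,0,0],"angular":[0,0,0],"hand":0.0175},{"offset":[-0.009,0,0],"angular":[0,0,0],"hand":0.0175},{"offset":[-0.012,0,0],"angular":[0,0,0],"hand":0.0175},{"offset":[-0.015,0,0],"angular":[0,0,0],"hand":0.0175}]' 35
```

```text
time: 5.55
eef_pos: [0.4979, -0.1695, 0.0656]
tool_rot: [2.294, -2.146, 0.002]
force: [-2.4, 0.1, 7.0]
grip_width: 0.0208
time: 6.05
eef_pos: [0.4968, -0.1544, 0.0656]
tool_rot: [2.294, -2.145, 0.002]
force: [-2.0, -0.6, 8.6]
grip_width: 0.0207
```

```bash
python3 -m inch '[{"offset":[-0.004,0,0],"angular":[0,0,0],"hand":0.0175},{"offset":[-0.009,0,0],"angular":[0,0,0],"hand":0.0175},{"offset":[-0.014,0,0],"angular":[0,0,0],"hand":0.0175},{"offset":[-0.019,0,0],"angular":[0,0,0],"hand":0.0175},{"offset":[-0.024,0,0],"angular":[0,0,0],"hand":0.0175},{"offset":[-0.029,0,0],"angular":[0,0,0],"hand":0.0175},{"offset":[-0.033,-0.0002,0],"angular":[0,0,0],"hand":0.0175},{"offset":[-0.035,-0.0002,0],"angular":[0,0,0],"hand":0.0175}]' 35
python3 - <<'E'
from h import *
for n in ['side','wrist']: d=shot(n,n+'6.png')
a=d['img'][180:330,130:330];cv2.imwrite('pics/w6c.png',cv2.cvtColor(cv2.resize(a,None,fx=4,fy=4,interpolation=2),cv2.COLOR_RGB2BGR))
print(robot.get_state()['eef_pos'],robot.get_state()['force'])
E
```

```text
time: 6.85
eef_pos: [0.4943, -0.1191, 0.0655]
tool_rot: [2.294, -2.145, 0.0]
force: [-4.7, -0.4, 7.3]
grip_width: 0.0205
[ 0.4942205  -0.11899907  0.06544292] [-3.36085384  0.68081754  7.17369869]
```

View pics/w6c.png

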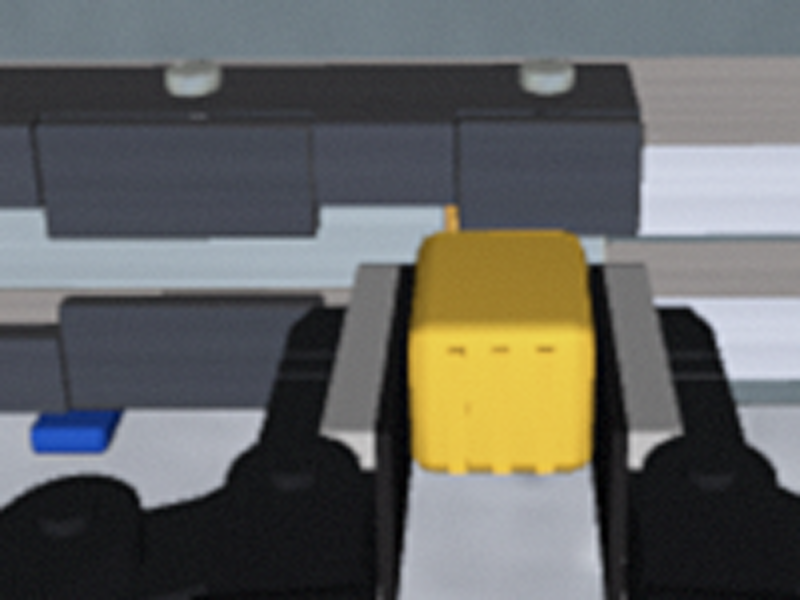

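The wrist view clearly shows the red-tagged hole, with its edges at crop columns 318 to 458. The brass catch is just entering the view at column 445, so about 15 mm remain to centre, at rod ≈ 0.070. I'll go 12 mm, ease the button up until it bears on the wall, then open the jaws.

```bash
python3 -m inch '[{"offset":[-0.003,0.0003,0],"angular":[0,0,0],"hand":0.0175},{"offset":[-0.006,0.0005,0],"angular":[0,0,0],"hand":0.0175},{"offset":[-0.009,0.0005,0],"angular":[0,0,0],"hand":0.0175},{"offset":[-0.0115,0.0005,0],"angular":[0,0,0],"hand":0.0175},{"offset":[-0.0115,0.0005,0],"angular":[0,0,0],"hand":0.0175}]' 35
python3 - <<'E'
from h import *
d=shot('wrist','w7.png')
a=d['img'][180:330,130:330];cv2.imwrite('pics/w7c.png',cv2.cvtColor(cv2.resize(a,None,fx=4,fy=4,interpolation=2),cv2.COLOR_RGB2BGR))
print(robot.get_state()['eef_pos'],robot.get_state()['force'])
E
```

```text
time: 7.45
eef_pos: [0.4934, -0.1077, 0.0656]
tool_rot: [2.295, -2.145, 0.001]
force: [-2.5, 0.8, 6.9]
grip_width: 0.0208
[ 0.49333555 -0.10769239  0.0655299 ] [-2.76279902  0.30927281  7.56126003]
```

View pics/w7c.png

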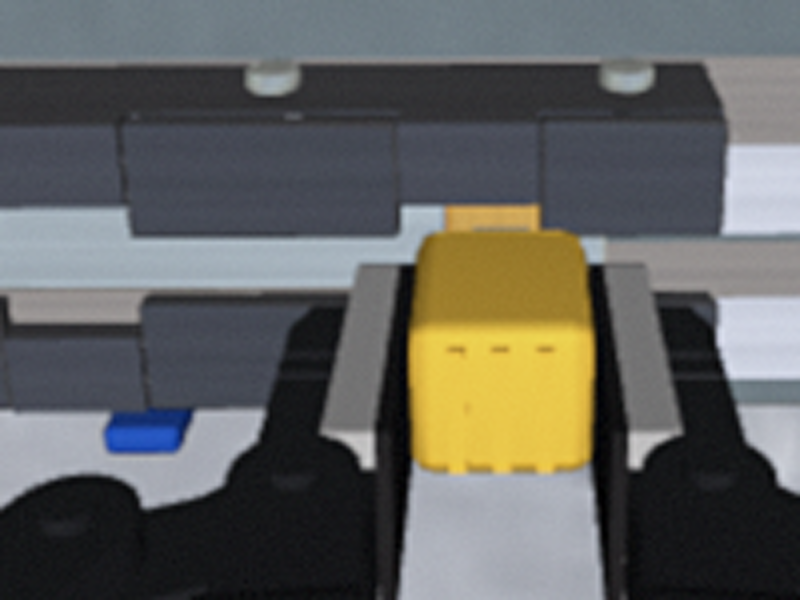

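There are about 4 mm left to the hole centre. The catch is still under the wall, so I'll let the button rise onto the wall and open the jaws.

```bash
python3 -m inch '[{"offset":[0,0,-0.0006],"angular":[0,0,0],"hand":0.0175},{"offset":[0,0,-0.001],"angular":[0,0,0],"hand":0.02},{"offset":[0,0,-0.001],"angular":[0,0,0],"hand":0.023},{"offset":[0,0,-0.001],"angular":[0,0,0],"hand":0.025},{"offset":[0,0,-0.001],"angular":[0,0,0],"hand":0.025}]' 20
python3 - <<'E'
from h import *
d=shot('wrist','w8.png')
a=d['img'][180:330,130:330];cv2.imwrite('pics/w8c.png',cv2.cvtColor(cv2.resize(a,None,fx=4,fy=4,interpolation=2),cv2.COLOR_RGB2BGR))
print(robot.get_state()['eef_pos'],robot.get_state()['force'])
E
```

```text
time: 8.0
eef_pos: [0.4933, -0.1076, 0.0659]
tool_rot: [2.294, -2.146, -0.0]
force: [1.2, 0.1, -0.6]
grip_width: 0.025
[ 0.49330532 -0.10752995  0.06592482] [-0.17432569  0.26650699  0.63394451]
```

View pics/w8c.png

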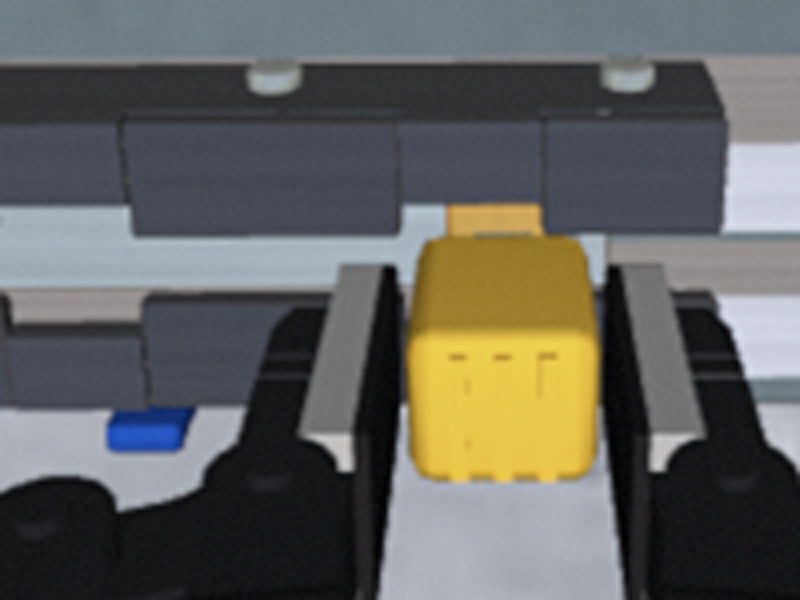

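```bash
python3 -m inch '[{"offset":[-0.001,0,0],"angular":[0,0,0],"hand":0.025},{"offset":[-0.0015,0,0],"angular":[0,0,0],"hand":0.025},{"offset":[-0.002,0,0],"angular":[0,0,0],"hand":0.025},{"offset":[-0.0025,0,0],"angular":[0,0,0],"hand":0.025},{"offset":[-0.003,0,0],"angular":[0,0,0],"hand":0.025}]'
python3 -m inch '[{"offset":[-0.0005,0,0],"angular":[0,0,0],"hand":0.025},{"offset":[-0.001,0,0],"angular":[0,0,0],"hand":0.025},{"offset":[-0.001,0,0],"angular":[0,0,0],"hand":0.025}]'
python3 - <<'E'
from h import *
d=shot('wrist','w9.png')
a=d['img'][180:330,130:330];cv2.imwrite('pics/w9c.png',cv2.cvtColor(cv2.resize(a,None,fx=4,fy=4,interpolation=2),cv2.COLOR_RGB2BGR))
E
```

```text
time: 8.55
eef_pos: [0.4932, -0.1052, 0.0662]
tool_rot: [2.294, -2.145, 0.002]
force: [-0.7, -3.9, -0.2]
grip_width: 0.0248
time: 8.85
eef_pos: [0.4931, -0.1031, 0.0663]
tool_rot: [-2.294, 2.146, 0.0]
force: [0.8, 0.2, 0.5]
grip_width: 0.0252
```

View pics/w9c.png

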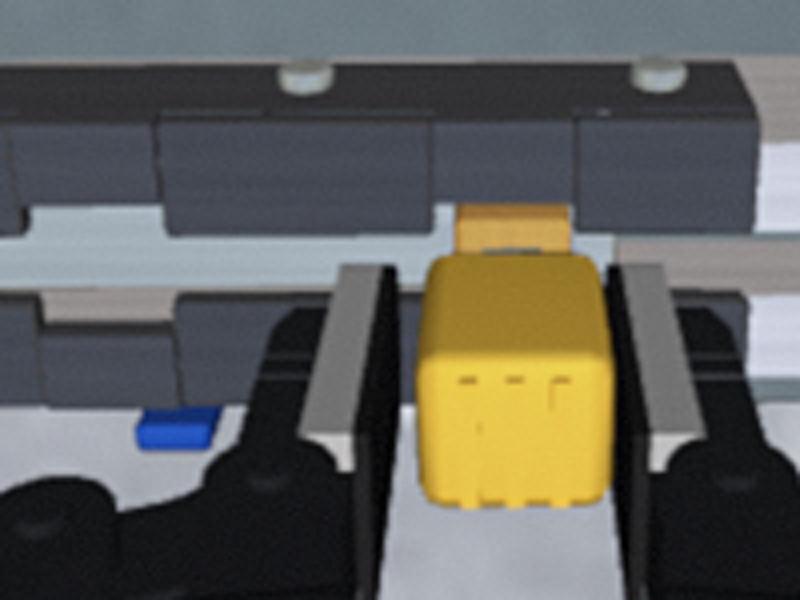

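```bash
python3 - <<'E'
from h import *
for fn,y0,x0 in (('w9',-.104,.4937),('w8',-.1077,.494)):
  w=load(fn)
  for z in (.086,.083,.0805,.079): print(fn,z,[((proj(w,(x,y,z))-[130,180])*4).round(0).tolist() for x in (x0-.01,x0+.01) for y in (y0-.011,y0+.011)])
w=load('wrist4')
print([((proj(w,(x,y,.086))-[180,200])*4).round(0).tolist() for x in (.4885,.5085) for y in (-.185,-.163)], 'obs rows 390,245')
E
```

```text
w9 0.086 [[601.0, 518.0], [403.0, 507.0], [618.0, 362.0], [411.0, 350.0]]
w9 0.083 [[599.0, 501.0], [405.0, 490.0], [616.0, 347.0], [413.0, 335.0]]
w9 0.0805 [[597.0, 487.0], [406.0, 476.0], [614.0, 335.0], [414.0, 323.0]]
w9 0.079 [[596.0, 479.0], [407.0, 468.0], [613.0, 328.0], [415.0, 316.0]]
w8 0.086 [[595.0, 519.0], [396.0, 509.0], [612.0, 363.0], [404.0, 351.0]]
w8 0.083 [[593.0, 502.0], [398.0, 491.0], [610.0, 348.0], [406.0, 336.0]]
w8 0.0805 [[592.0, 488.0], [400.0, 477.0], [608.0, 335.0], [408.0, 324.0]]
w8 0.079 [[591.0, 480.0], [401.0, 469.0], [607.0, 328.0], [408.0, 317.0]]
[[392.0, 405.0], [202.0, 394.0], [408.0, 253.0], [209.0, 242.0]] obs rows 390,245
```

The button snapped up: the cap top is at ≈ 0.086 m, the whole catch shows in the hole, and the force is about zero. Backing off without touching it.

```bash
python3 -m inch '[{"offset":[0.0008,0,0],"angular":[0,0,0],"hand":0.026},{"offset":[0.0008,0,0],"angular":[0,0,0],"hand":0.032},{"offset":[0.0008,0,0],"angular":[0,0,0],"hand":0.04},{"offset":[0.0008,0,0],"angular":[0,0,0],"hand":0.045},{"offset":[0.0008,0,0],"angular":[0,0,0],"hand":0.05},{"offset":[0.0008,0,-0.01],"angular":[0,0,0],"hand":0.05},{"offset":[0.0008,0,-0.03],"angular":[0,0,0],"hand":0.05}]'
python3 -m inch '[{"offset":[0,0,-0.03],"angular":[0,0,0],"hand":0.05},{"offset":[0,0,-0.06],"angular":[0,0,0],"hand":0.05},{"offset":[0,0,-0.09],"angular":[0,0,0],"hand":0.05},{"offset":[0,0,-0.09],"angular":[0,0,0],"hand":0.05},{"offset":[0,0,-0.09],"angular":[0,0,0],"hand":0.05},{"offset":[0,0,-0.09],"angular":[0,0,0],"hand":0.05}]'
python3 - <<'E'
from h import *
for n in ['side','scene','wrist']: d=shot(n,n+'10.png')
s=load('side10')['img'][190:270,220:300];cv2.imwrite('pics/s10c.png',cv2.cvtColor(cv2.resize(s,None,fx=6,fy=6,interpolation=2),cv2.COLOR_RGB2BGR))
# end plate moved? cap position
h=cv2.cvtColor(d['img'],cv2.COLOR_RGB2HSV);m=cv2.inRange(h,(18,170,190),(30,255,255))
ys,xs=np.where(m);print(onz(d,(xs.min()+xs.max())/2,(ys.min()+ys.max())/2,.086), robot.get_state()['force'])
E
```

```text
time: 9.6
eef_pos: [0.4922, -0.1039, 0.0959]
tool_rot: [2.293, -2.145, -0.004]
force: [-0.8, 0.1, -0.6]
grip_width: 0.0501
time: 10.2
eef_pos: [0.4925, -0.104, 0.1855]
tool_rot: [2.294, -2.146, -0.002]
force: [-0.5, 0.3, 0.2]
grip_width: 0.0497
[ 0.49412631 -0.10436696  0.086     ] [-0.6914529   0.62785818  0.19105823]
```

View pics/wrist10.png

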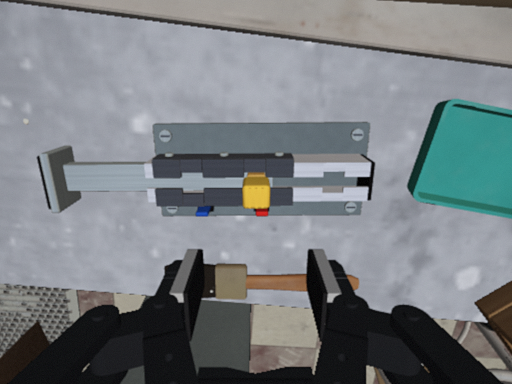

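View pics/s10c.png

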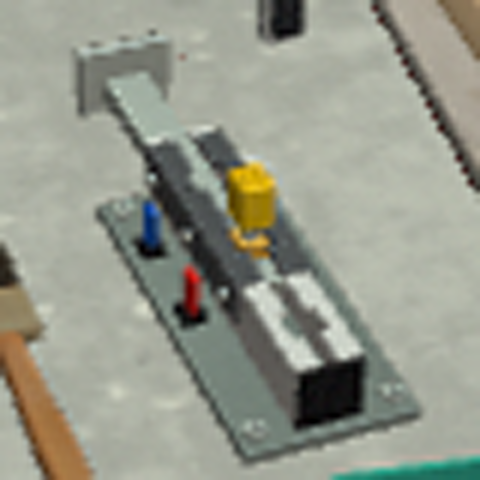

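View pics/scene10.png

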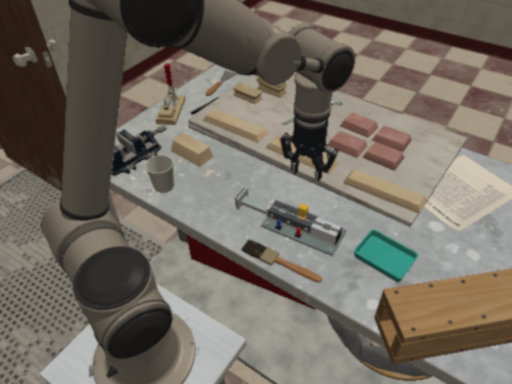

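The side and wrist views show the cap up, with the brass catch standing in the red-tagged (middle) hole. The bar is extended, the cup, wedge and tray have not moved, and the gripper is clear. Handing in.

```bash
python3 -c "
from bench import robot
print(robot.sign_off())"
```

```text
the job is handed in; nothing more can be done
None
```

The length stop is set to the red-tagged (middle) hole, and the job is handed in at about 10 s.

- **What I did:** I pinched the cap along the tube and pressed it about 7 mm (8 N). I slid the bar out about 66 mm and let the catch rest on the wall. I then opened the jaws and nudged the cap on, with about 4 N measured while pushing, until it snapped up. After that I backed off and lifted clear.
- **Last checks:** In the last close view the cap top was at about 86 mm, the fully-up height, and the brass catch stood in the hole beside the red tag. The bar was out about 70 mm and the tool force was about zero. The cup, wedge and tray had not moved, judging by eye.
- **Mismatches:**
  - In the pictures the fingertips stood only about 3–5 mm ahead of the TCP, not the stated 25 mm. I set the grasp depth from the pictures.
  - In the same view the catch sat toward the starting side of its 1.5 mm play, still inside the hole. I did no pull test on the lock.

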